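Put the green pyramid away in the sorting drawer

TASK

Pull the drawer of the wooden chest well open by its handle, take the scuffed green pyramid out of its groove and set it down upright, not dropped, in the drawer compartment that already holds the other green pyramid. Then push the drawer fully shut, gently both ways so nothing in it topples or changes compartment, and leave the other things on the shelf where they are.

Things in the scene. Friction and masses are not known exactly. Their poses are not given: they have to be found in the camera images.
- drawer (a joint): how far the drawer is pulled out, m: 0 fully shut, 0.17 fully open; it starts shut or up to 15 mm ajar. Slides with about 1.5 N friction (plus 4 N per m/s) and stays where it is left; no catch.
- chest: fixed wooden chest, 240 mm deep (x), 300 mm wide (y), 110 mm high, origin at the centre of its underside; its single drawer faces its -x. Blue drawer front: 296 mm wide, 14 mm thick, upper edge 100 mm above the shelf top. The chest leaves 77 mm of height above the drawer's inner floor.
- drawer_handle (a point): middle of the drawer's steel bar handle, 80 mm above the shelf top. Bar 10 mm thick, level, 100 mm long along this frame's y, its axis 35 mm in front of the blue drawer front (30 mm free gap for a finger, from above). x points into the chest, z up: the drawer opens along -x.
- drawer_floor (a point): centre of the drawer's inner floor, 21 mm above the shelf top, moving with the drawer, 151 mm behind the bar; axes as the handle's. Inside: x from -102 (front) to +102 mm, y from -126 to +126 mm; a 6 mm divider along x at y = 0 makes two compartments with middles at y = +65 and -65 mm. Walls and divider 50 mm high. Pieces already in it have their centres at x = 30 to 61 mm: free room is around x = -56 mm.
- pyramid_center (a point): scuffed green plastic stepped pyramid to put away, 70 mm tall, about 60 g; this point is its centre, half-way up (35 mm above its underside), z up along it, x and y square to its sides. Three square tiers: 56 mm wide from 0 to 16 mm height, 42 mm wide from 16 to 34 mm, and a 28 mm wide block from 34 to 70 mm by which it is best gripped. It stands in the groove of a fixed brown wooden board (110 by 260 mm): groove floor 12 mm above the shelf top, 66 mm wide, 6 mm deep.
- pyramid: the same scuffed pyramid; origin at the centre of its underside
- twin_center (a point): the other green pyramid, the same shape and size without scuffs, loose, standing in one of the two drawer compartments (which one varies); this point is its centre, 35 mm above its underside. Stays in that compartment.
- cube_in_center (a point): glossy red plastic cube, 40 mm, loose, lying in the drawer compartment that the green twin is not in; this point is its centre. Stays in that compartment.
- cube_a_center (a point): loose glossy red plastic cube, 40 mm, lying on the shelf top; a bystander. This point is its centre
- cube_b_center (a point): loose glossy red plastic cube, 40 mm, lying on the shelf top; a bystander. This point is its centre
- cube_c_center (a point): loose glossy red plastic cube, 40 mm, lying on the shelf top; a bystander. This point is its centre
- ring: loose chunky yellow plastic ring lying flat, outer diameter 90 mm, 26 mm high; a bystander. Origin at the centre of its underside
- canister: loose clear polycarbonate canister with white screw lid, diameter 110 mm, 160 mm tall; a bystander. Origin at the centre of its underside
Mind the look-alikes: they are no part of the job. What is shaped like the pyramid but blue or white is not meant.

How it is judged:
On the way, in this order (a step that is already met when the one before it is completed fails the run):
1. the drawer is pulled well open (more than 120 mm) with the robot holding its handle (value of joint drawer above 0.12 m and distance between the grasp point and drawer_handle below 0.075 m), for 0.1 s.
2. the scuffed pyramid stands upright, released, in the open drawer, in the compartment of the other green pyramid (((y of each of pyramid_center, twin_center in the frame of drawer_floor above 0.02 m and y of cube_in_center in the frame of drawer_floor below -0.02 m) or (y of each of pyramid_center, twin_center in the frame of drawer_floor below -0.02 m and y of cube_in_center in the frame of drawer_floor above 0.02 m)) and z of pyramid_center in the frame of drawer_floor between 0.027 and 0.043 m and x of pyramid_center in the frame of drawer_floor between -0.102 and 0.102 m and angle between pyramid_center's own z axis and vertical below 0.12 rad and contact force between the fingers and pyramid below 0.05 N and value of joint drawer above 0.08 m and linear speed of pyramid below 0.03 m/s), for 0.2 s.
At the end, for the whole second after the job is handed in: The drawer is shut to within 6 mm; the scuffed pyramid stands on the drawer floor, upright within 0.12 rad, released and at rest, in the same compartment as the other green pyramid, which still stands upright; the red cube still lies flat in the other compartment (value of joint drawer below 0.006 m and ((y of each of pyramid_center, twin_center in the frame of drawer_floor above 0.02 m and y of cube_in_center in the frame of drawer_floor below -0.02 m) or (y of each of pyramid_center, twin_center in the frame of drawer_floor below -0.02 m and y of cube_in_center in the frame of drawer_floor above 0.02 m)) and z of pyramid_center in the frame of drawer_floor between 0.027 and 0.043 m and x of pyramid_center in the frame of drawer_floor between -0.102 and 0.102 m and angle between each of pyramid_center, twin_center, cube_in_center's own z axis and vertical below 0.12 rad and z of twin_center in the frame of drawer_floor between 0.027 and 0.043 m and x of twin_center in the frame of drawer_floor between -0.102 and 0.102 m and z of cube_in_center in the frame of drawer_floor between 0.012 and 0.028 m and x of cube_in_center in the frame of drawer_floor between -0.102 and 0.102 m and contact force between the fingers and pyramid below 0.05 N and linear speed of pyramid below 0.02 m/s); the robot touches nothing.
It fails at once if the drawer is slammed or jerked (faster than 0.4 m/s) (velocity of joint drawer above 0.4 m/s or velocity of joint drawer below -0.4 m/s).
It fails at once if a pyramid or the cube in the drawer topples (tilt over 0.6 rad) (angle between any of pyramid_center, twin_center, cube_in_center's own z axis and vertical above 0.6 rad).
It fails at once if the pyramid is dropped (faster than 0.7 m/s with no finger on it) (linear speed of pyramid above 0.7 m/s and contact force between the fingers and pyramid below 0.05 N).
It fails at once if a bystander on the shelf top (canister, ring, three cubes) is moved more than 30 mm (distance of any of canister, ring, cube_a_center, cube_b_center, cube_c_center from where it was at the start of the episode above 0.03 m).
It also fails if it takes over 64 s, if anything falls off the work surface, if the arm or the gripper's body presses on something with over 40 N, if the wrist force passes 120 N, or if a joint passes its speed limit or range.

ROBOT

A 7-joint arm with a two-finger parallel gripper is mounted at the origin on the work surface. World frame = base frame: x ahead of the robot, y to its left, z up, the work surface at z = 0. Lengths are in m, angles in rad, forces in N, time in s.
With the tool pointing down it reaches from about 0.425 to 0.875 m from the base axis. Payload 9.9 kg.
Tool frame: the origin (TCP) lies on the centre line of the jaws, within the pads' length; the fingertips stand 22 mm ahead of it and the grasp point (between the pads) lies 3 mm ahead of it; z points along the fingers, x is the direction in which the jaws open and shut, and the axes are right-handed (so a half turn about z gives the same grasp; the last joint's range is limited). The gripper opens to 85 mm and grips with 20 to 120 N. Pads are 22 mm wide; open, the fingers measure 114 mm over their backs; the gripper's body (76 mm by 85 mm) begins 54 mm behind the grasp point. The pads swing forward as they close: fully open they stand 13 mm farther back than shut.
Start: joints at [1.199, 0.576, 0.025, 1.437, -0.015, 1.129, -0.057], TCP at [0.192, -0.647, 0.253] pointing down, gripper open.
Joint ranges: [-2.76, 2.76], [-0.34, 2.15], [-1.52, 1.57], [0.19, 2.46], [-1.09, 4.23], [0.17, 1.99], [-2.82, 2.82]. Speed limits (rad/s): [2.22, 2.22, 3.01, 3.01, 3.14, 3.14, 3.14].

INTERFACE

Orientations are given as a unit quaternion [w, x, y, z].
In Python, from cell import r, cams, sign_off gives the robot as it stands.
- The arm moves only by the tool move_arm, never from a script. Its argument "rows" is one flat list of numbers, 4 for each row, row after row: the shift along the tool's x, y, z in m, then the turn about the tool's z in rad. A call has exactly 8 rows; each row shifts and turns the pose as measured when the row begins, along the tool's axes as they then stand; what a row does not reach is not made up. A row lasts 1/8 s, in which the tool goes at most 62.5 mm and 10.7 degrees, less where a joint would pass 70% of its speed; a pose out of reach is approached as far as the arm can. A call with a gripper value outside its range is refused whole. "grip" is the opening, from 0 (shut) to 1 (fully open), set as the call begins (left out, the last holds). The fingers move at their own pace and stop on an object; "grip_force" is the grip in N (left out, the last holds). Time passes only in rows, so rows that do not move let the fingers close, or fill a call up. It gives the time, the measured TCP pose, the force and the opening at its end, in the units of the state.
- r.sense(): the state, without advancing time (a new reading comes with each control period).
- cams.snapshot(name): name is "scene" or "top"; returns the picture (384x512x3 uint8, red, green, blue); there is no depth.
- cams.camera_model(name): a dict with "fovy" (degrees; the focal length in pixels is half the picture's height over the tangent of half this angle, whatever the lens; pixels are square), "cx", "cy" (the principal point, pixels), "D" ([k1, k2, p1, p2, k3] as OpenCV has them; the pictures are not rectified), "world_from_camera" (4x4, takes a point from camera to world coordinates). Camera axes: x right, y down, z forward; pixel columns grow to the right and rows downward; lengths in m; the calibration is good to about 2 mm. A picture is of the moment at which its call begins. camera_model takes no time and is no camera call.
- sign_off(): hands the job in, once; it reports no verdict.
The state is a dict: "time": time; "q": joint angles; "dq": joint speeds; "effort": joint torques, N m; "ee_pos": TCP position; "tool_rot": TCP orientation; "ft_force": force on the tool from outside, world axes, zero at the start; "ft_torque": the same for the moment, N m; "opening": finger opening in m.
Only numpy, scipy, OpenCV 4.12 (cv2) and the standard library are available. Lean on these libraries where they do the work, as an engineer would, in place of code of your own. Each camera call takes 0.05 s, during which the arm holds its last target. There are 200 camera calls.

## Working session

There is one attempt and no reset: what is moved stays moved. The work goes in short steps, Python scripts to look and compute and a tool call to move; the robot and the scene stay as the last step left them, time stands still between calls to the robot, and variables do not carry over. Pictures are saved under pics/ and viewed, about 8 in all and at most 12, crops included, and the job is handed in when it is done.

Besides the shell and the picture viewer there is one more tool, called in YAML: its name, and indented under it one key for each argument. move_arm: Moves the arm, as the interface text tells. Its arguments: {"type":"object","properties":{"rows":{"type":"array"},"grip":{"type":"number"},"grip_force":{"type":"number"}},"required":["rows"]}

```bash
mkdir -p pics
cat > h.py <<'E'
import numpy as np, cv2
from cell import r, cams, sign_off
def K(n):
    m=cams.camera_model(n); f=192/np.tan(np.radians(m["fovy"])/2)
    return np.array([[f,0,m["cx"]],[0,f,m["cy"]],[0,0,1]]),np.array(m["D"],float),np.array(m["world_from_camera"])
def snap(n,name,crop=None,s=1):
    im=cams.snapshot(n)[:,:,::-1].copy(); cv2.imwrite(f"pics/raw_{name}.png",im); save(im,name,crop,s)
def save(im,name,crop=None,s=1):
    if crop: x0,y0,x1,y1=crop; im=im[y0:y1,x0:x1]
    cv2.imwrite(f"pics/{name}.png",cv2.resize(im,None,fx=s,fy=s,interpolation=cv2.INTER_CUBIC))
def w(n,pts,z):
    k,D,T=K(n); u=cv2.undistortPoints(np.array(pts,float).reshape(-1,1,2),k,D).reshape(-1,2)
    d=np.c_[u,np.ones(len(u))]@T[:3,:3].T; o=T[:3,3]
    return o+d*((np.array(z)-o[2])/d[:,2])[:,None]
def px(n,P):
    k,D,T=K(n); Ti=np.linalg.inv(T)
    return cv2.projectPoints(np.array(P,float).reshape(-1,1,3),cv2.Rodrigues(Ti[:3,:3])[0],Ti[:3,3],k,D)[0].reshape(-1,2)
E
python3 - <<'E'
from h import *
np.set_printoptions(precision=3,suppress=True)
a=cams.snapshot("scene")[:,:,::-1];b=cams.snapshot("top")[:,:,::-1]
cv2.imwrite("pics/raw_s0.png",a);cv2.imwrite("pics/raw_t0.png",b)
save(b,"t0",None,1.5);save(a,"s0",None,1.5)
for n in("scene","top"): print(K(n))
print(r.sense())
E
```

```text
(array([[479.955,   0.   , 259.264],
       [  0.   , 479.955, 191.533],
       [  0.   ,   0.   ,   1.   ]]), array([0.001, 0.   , 0.   , 0.   , 0.   ]), array([[-0.075,  0.633, -0.77 ,  1.829],
       [ 0.997,  0.059, -0.048,  0.111],
       [ 0.015, -0.772, -0.636,  1.145],
       [ 0.   ,  0.   ,  0.   ,  1.   ]]))
(array([[467.538,   0.   , 259.537],
       [  0.   , 467.538, 188.651],
       [  0.   ,   0.   ,   1.   ]]), array([0.044, 0.   , 0.   , 0.   , 0.   ]), array([[-0.099, -0.966,  0.237,  0.279],
       [-0.995,  0.098, -0.018,  0.042],
       [-0.006, -0.238, -0.971,  1.295],
       [ 0.   ,  0.   ,  0.   ,  1.   ]]))
{'time': 0.1, 'q': array([ 1.199,  0.576,  0.025,  1.438, -0.015,  1.129, -0.057]), 'dq': array([ 0.   , -0.001,  0.001, -0.003, -0.   , -0.002,  0.   ]), 'effort': array([  0.005, -76.73 ,   2.258, -28.661,   0.016,   0.009,   0.   ]), 'ee_pos': array([ 0.191, -0.647,  0.253]), 'tool_rot': array([-0.   ,  0.801, -0.598, -0.001]), 'ft_force': array([ 0.296,  0.384, -0.593]), 'ft_torque': array([0.006, 0.051, 0.001]), 'opening': 0.08554733200271929}
```

View pics/t0.png

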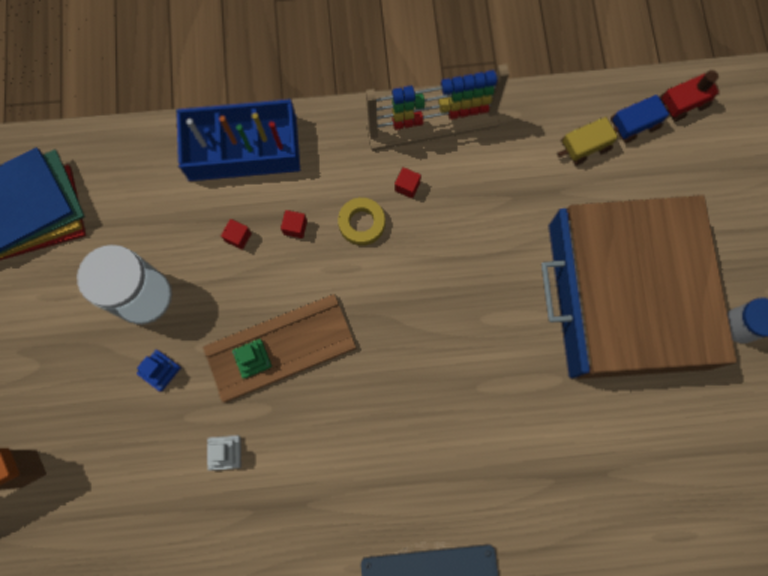

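View pics/s0.png

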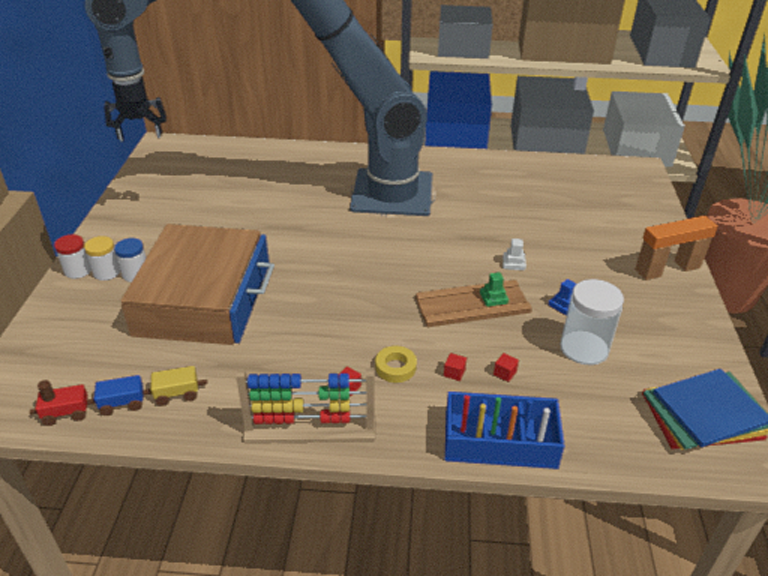

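Candidates (top picture, 1.5x): the green pyramid in the board groove (252,358), the blue one (158,370) and the white one (223,453). The other green one is hidden in the drawer. By the description I choose the green one in the groove. The handle is at (556,290). Next is one close crop of each.

Run:
```python
from h import *
im=cv2.imread("pics/raw_t0.png")
a=cv2.resize(im[190:270,130:240],None,fx=7,fy=7,interpolation=cv2.INTER_CUBIC)[:, :770]
cv2.imwrite("pics/c1.png",a)
b=cv2.resize(im[125:265,350:500],None,fx=4,fy=4,interpolation=cv2.INTER_CUBIC)
cv2.imwrite("pics/c2.png",b)
```

```text
(no output)
```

View pics/c1.png

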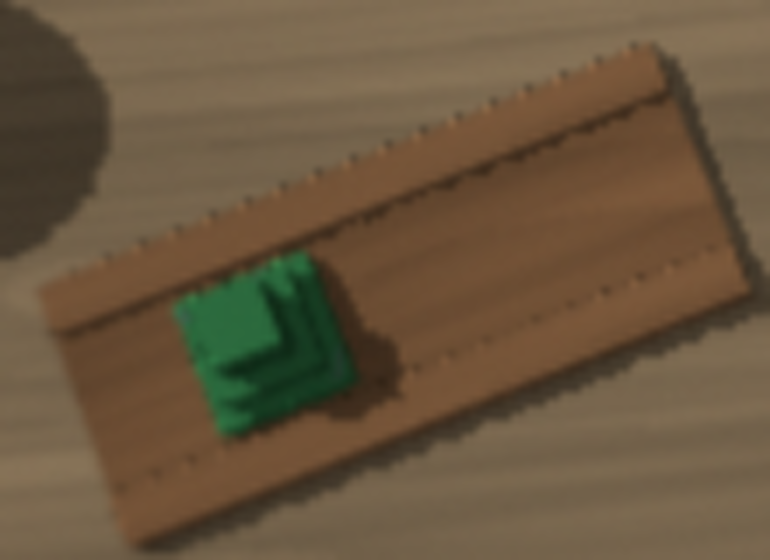

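View pics/c2.png

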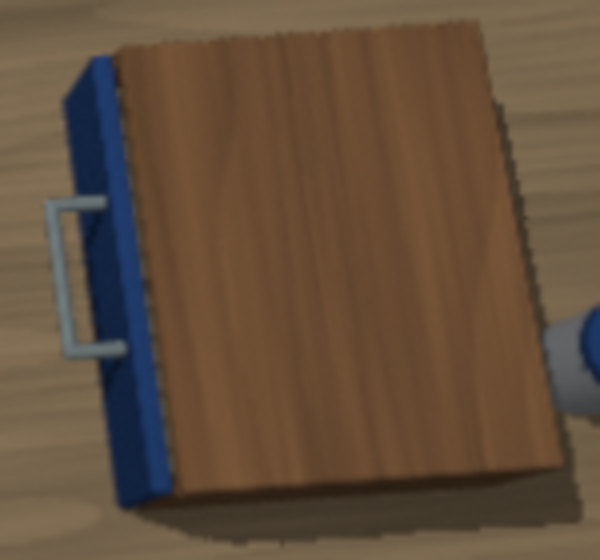

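Run:
```python
from h import *
np.set_printoptions(precision=4,suppress=True)
def c1(p): return (np.array(p,float)+.5)/7-.5+[130,190]
def c2(p): return (np.array(p,float)+.5)/4-.5+[350,125]
B=w("top",c1([(40,288),(655,42),(750,292),(135,548)]),.018);print("board",B,np.linalg.norm(np.diff(B,axis=0),axis=1))
print("ang",[np.degrees(np.arctan2(*(B[j]-B[i])[[1,0]])) for i,j in((0,1),(3,2),(0,3),(1,2))])
t=w("top",c1([(175,306),(260,278),(284,342),(203,370)]),.082);print("top",t,t.mean(0))
t=w("top",c1([(310,253),(357,380),(230,437)]),.028);print("tier",t,(t[0]+t[2])/2,np.linalg.norm(np.diff(t,axis=0),axis=1))
h=w("top",c2([(50,203),(69,352)]),.083);print("handle",h,h.mean(0))
C=w("top",c2([(118,47),(478,20),(562,465),(178,495)]),.110);print("chest",C,C.mean(0),np.linalg.norm(np.diff(C,axis=0),axis=1))
print("ang",[np.degrees(np.arctan2(*(C[j]-C[i])[[1,0]])) for i,j in((0,1),(3,2),(0,3),(1,2))])
f=w("top",c2([(105,57),(165,490)]),.100);print("front",f,f.mean(0))
s=r.sense();from scipy.spatial.transform import Rotation as R
q=s["tool_rot"];print(R.from_quat(q[[1,2,3,0]]).as_matrix())
```

```text
board [[0.507  0.3694 0.018 ]
 [0.5815 0.1215 0.018 ]
 [0.4773 0.0924 0.018 ]
 [0.4024 0.3365 0.018 ]] [0.2589 0.1082 0.2553]
ang [np.float64(-73.27908803605042), np.float64(-72.94777391178647), np.float64(-162.55298249532507), np.float64(-164.4183476924147)]
top [[0.4838 0.3034 0.082 ]
 [0.4911 0.2714 0.082 ]
 [0.4662 0.2638 0.082 ]
 [0.4588 0.2941 0.082 ]] [0.475  0.2832 0.082 ]
tier [[0.5083 0.2618 0.028 ]
 [0.4569 0.2464 0.028 ]
 [0.4399 0.2962 0.028 ]] [0.4741 0.279  0.028 ] [0.0537 0.0527]
handle [[ 0.5841 -0.2579  0.083 ]
 [ 0.4824 -0.2549  0.083 ]] [ 0.5333 -0.2564  0.083 ]
chest [[ 0.6796 -0.3122  0.11  ]
 [ 0.6736 -0.5511  0.11  ]
 [ 0.3765 -0.5421  0.11  ]
 [ 0.3807 -0.302   0.11  ]] [ 0.5276 -0.4268  0.11  ] [0.2389 0.2972 0.2402]
ang [np.float64(-91.45132514620764), np.float64(-90.99665153214357), np.float64(178.03087267636806), np.float64(178.26424702005582)]
front [[ 0.6769 -0.3055  0.1   ]
 [ 0.3855 -0.2973  0.1   ]] [ 0.5312 -0.3014  0.1   ]
[[ 0.2838 -0.9589 -0.0005]
 [-0.9589 -0.2838  0.0014]
 [-0.0015  0.0001 -1.    ]]
```

The crop confirms the scuffed green pyramid. Its centre is at about (0.475, 0.281), square to the board at -73°. The handle is at (0.533, -0.256), and the drawer opens along about +y. I'll go above the handle first.

move_arm:
  rows: [-0.035,-0.05,0,0,-0.035,-0.05,0,0,-0.035,-0.05,0,0,-0.035,-0.05,0,0,-0.035,-0.05,0,0,-0.035,-0.05,0,0,-0.035,-0.05,0,0,-0.035,-0.05,0,0]
  grip: 0.3

```text
time: 1.1
ee_pos: [0.4993, -0.2595, 0.2492]
tool_rot: [0.0, 0.798, -0.602, -0.003]
ft_force: [0.3, -0.4, 0.3]
opening: 0.0252
```

```bash
cat > go.py <<'E'
import sys
from h import *
from scipy.spatial.transform import Rotation as R
# usage: go.py x y z yawdeg(tool x axis)
x,y,z,a=map(float,sys.argv[1:5]); s=r.sense(); q=np.array(s["tool_rot"]); M=R.from_quat(q[[1,2,3,0]]).as_matrix()
d=M.T@(np.array([x,y,z])-s["ee_pos"]); c=np.degrees(np.arctan2(M[1,0],M[0,0]))
t=np.radians((c-a+180)%360-180)
print("t",round(float(s["time"]),2),"pos",np.round(s["ee_pos"],4),"yaw",round(c,1),"open",round(s["opening"],4),"F",np.round(s["ft_force"],1),"q7",round(s["q"][6],2),"tilt",np.round(M[:,2],3))
print("shift now",np.round(d,4),"turn",round(t,3)); 
Rt=R.from_rotvec([0,0,t]).as_matrix(); print("shift after turn",np.round(Rt.T@d,4))
E
python3 go.py 0.533 -0.256 0.15 -91.5
```

```text
t 1.1 pos [ 0.4993 -0.2595  0.2492] yaw -74.1 open 0.0252 F [ 0.3 -0.4  0.3] q7 -0.92 tilt [-0.005  0.002 -1.   ]
shift now [ 0.0062 -0.0337  0.099 ] turn 0.304
shift after turn [-0.0041 -0.0341  0.099 ]
```

move_arm:
  rows: [0,0,0,0.15,0,0,0,0.154,0,-0.02,0.025,0,-0.002,-0.014,0.025,0,-0.002,0,0.025,0,0,0,0.024,0,0,0,0,0,0,0,0,0]

```text
time: 2.1
ee_pos: [0.5378, -0.2481, 0.1461]
tool_rot: [0.0, -0.698, 0.716, 0.004]
ft_force: [-0.0, 0.2, 0.2]
opening: 0.0258
```

```bash
python3 go.py 0.533 -0.256 0.083 -91.5
python3 - <<'E'
from h import *
snap("top","t1",(330,110,500,270),4)
snap("scene","s1",(60,110,210,240),5)
print(px("top",[[.533,-.256,.08]]),px("scene",[[.533,-.256,.08]]))
E
```

```text
t 2.1 pos [ 0.5378 -0.2481  0.1461] yaw -91.4 open 0.0258 F [-0.   0.2  0.2] q7 -1.22 tilt [-0.006  0.006 -1.   ]
shift now [0.0084 0.0042 0.0631] turn 0.002
shift after turn [0.0084 0.0042 0.0631]
[[364.09170705 194.18674033]] [[178.35933562 185.85624736]]
```

View pics/s1.png

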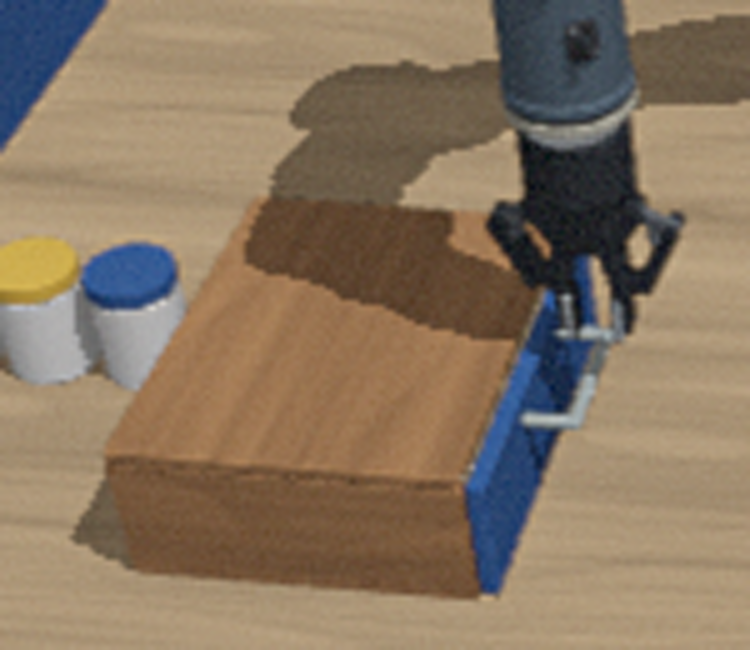

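Scene crop: the handle ends are at about (595,335) and (580,420). Their midpoint matches the predicted pixel to within 1 px. The jaws are above the bar, so I descend, grip and look at the force.

move_arm:
  rows: [0.0085,0.004,0,0,0,0,0.015,0,0,0,0.015,0,0,0,0.015,0,0,0,0.01,0,0,0,0.008,0,0,0,0,0,0,0,0,0]

```text
time: 3.2
ee_pos: [0.5333, -0.257, 0.0795]
tool_rot: [0.0, -0.698, 0.716, 0.003]
ft_force: [0.7, -0.3, 0.8]
opening: 0.0257
```

```bash
python3 go.py 0.533 -0.256 0.081 -91.5
```

```text
t 3.2 pos [ 0.5333 -0.257   0.0795] yaw -91.4 open 0.0257 F [ 0.7 -0.3  0.8] q7 -1.21 tilt [-0.004  0.005 -1.   ]
shift now [-0.001   0.0003 -0.0015] turn 0.001
shift after turn [-0.001   0.0003 -0.0015]
```

move_arm:
  rows: [0,0,0,0,0,0,0,0,0,0,0,0,0,0,0,0,0,0,0,0,0,0,0,0,0,0,0,0,0,0,0,0]
  grip: 0
  grip_force: 30

```text
time: 4.2
ee_pos: [0.5335, -0.2573, 0.08]
tool_rot: [0.0, -0.698, 0.716, 0.003]
ft_force: [0.4, -0.6, -3.6]
opening: 0.0087
```

move_arm:
  rows: [-0.003,0,0,0,-0.006,0,0,0,-0.009,0,0,0,-0.01,0,0,0,-0.01,0,0,0,-0.01,0,0,0,-0.01,0,0,0,-0.01,0,0,0]

```text
time: 5.2
ee_pos: [0.5353, -0.1849, 0.08]
tool_rot: [0.0, -0.698, 0.716, 0.003]
ft_force: [1.8, -1.6, -6.0]
opening: 0.0087
```

move_arm:
  rows: [-0.01,0,0,0,-0.01,0,0,0,-0.01,0,0,0,-0.01,0,0,0,-0.01,0,0,0,-0.01,0,0,0,-0.01,0,0,0,-0.01,0,0,0]

```text
time: 6.2
ee_pos: [0.5376, -0.0991, 0.08]
tool_rot: [0.0, -0.698, 0.716, 0.003]
ft_force: [2.0, -2.2, -9.9]
opening: 0.0089
```

move_arm:
  rows: [0,0,0,0,0,0,0,0,0,0,0,0,0,0,0,0,0,0,0,0,0,0,0,0,0,0,0,0,0,0,0,0]
  grip: 0.3

```text
time: 7.2
ee_pos: [0.5377, -0.0989, 0.0815]
tool_rot: [0.001, -0.698, 0.716, 0.002]
ft_force: [0.7, -0.4, -1.2]
opening: 0.0255
```

move_arm:
  rows: [0,0,-0.01,0,0,0,-0.015,0,0,0,-0.02,0,0,0,-0.02,0,0,0,-0.025,0,0,0,-0.03,0,-0.05,0,-0.02,0,-0.05,0,0,0]

```text
time: 8.2
ee_pos: [0.5413, -0.0022, 0.2346]
tool_rot: [0.003, -0.695, 0.719, -0.001]
ft_force: [0.4, 0.3, 0.7]
opening: 0.0258
```

```bash
python3 go.py 0.4745 0.281 0.22 -73.2
python3 - <<'E'
from h import *
snap("top","t2",(330,110,500,270),4)
E
```

```text
t 8.2 pos [ 0.5413 -0.0022  0.2346] yaw -91.9 open 0.0258 F [0.4 0.3 0.7] q7 -1.66 tilt [ 0.005  0.003 -1.   ]
shift now [-0.2807  0.0763  0.0152] turn -0.327
shift after turn [-0.2903 -0.0178  0.0152]
```

View pics/t2.png

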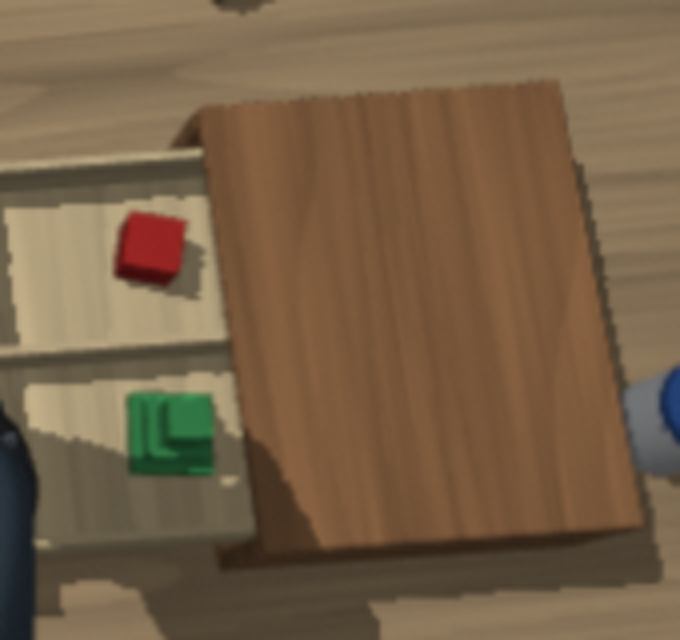

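The drawer is open, with the twin at crop (170,433) in the lower (small x) compartment and the red cube at (150,248) in the upper one. Next I go over the pyramid in the groove.

move_arm:
  rows: [0,0,0,-0.163,0,0,0,-0.163,-0.05,-0.003,0,0,-0.05,-0.003,0,0,-0.05,-0.003,0,0,-0.05,-0.003,0,0,-0.05,-0.003,0,0,-0.03,-0.003,0,0]
  grip: 0.7

```text
time: 9.25
ee_pos: [0.4711, 0.2838, 0.2446]
tool_rot: [-0.007, 0.808, -0.59, 0.003]
ft_force: [0.8, -0.9, -0.3]
opening: 0.0599
```

```bash
python3 go.py 0.4745 0.281 0.15 -73.2
python3 - <<'E'
from h import *
np.set_printoptions(precision=4,suppress=True)
c=lambda p:(np.array(p,float)+.5)/4-.5+[330,110]
print("twin",w("top",c([(188,418)]),.091),"cube",w("top",c([(155,242)]),.061))
print("divider top",w("top",c([(10,353),(220,343)]),.071),"walls",w("top",c([(5,167),(200,155),(50,545),(250,537)]),.071))
print("chest front edge",w("top",c([(203,107),(262,552)]),.11))
E
```

```text
t 9.25 pos [0.4711 0.2838 0.2446] yaw -72.3 open 0.0599 F [ 0.8 -0.9 -0.3] q7 -1.94 tilt [ 0.013  0.008 -1.   ]
shift now [ 0.004  -0.001   0.0946] turn 0.016
shift after turn [ 0.004  -0.0011  0.0946]
twin [[ 0.4747 -0.2775  0.091 ]] cube [[ 0.6026 -0.2825  0.061 ]]
divider top [[ 0.5334 -0.1719  0.071 ]
 [ 0.5262 -0.312   0.071 ]] walls [[ 0.6633 -0.1862  0.071 ]
 [ 0.6582 -0.3198  0.071 ]
 [ 0.4035 -0.1803  0.071 ]
 [ 0.3961 -0.3101  0.071 ]]
chest front edge [[ 0.6793 -0.3155  0.11  ]
 [ 0.3823 -0.3048  0.11  ]]
```

move_arm:
  rows: [0.004,-0.001,0,0.016,0,0,0.03,0,0,0,0.035,0,0,0,0.03,0,0,0,0.025,0,0,0,0.015,0,0,0,0.005,0,0,0,0,0]

```text
time: 10.25
ee_pos: [0.4793, 0.2775, 0.1075]
tool_rot: [-0.01, 0.801, -0.598, 0.006]
ft_force: [-0.1, 0.1, 0.5]
opening: 0.06
```

```bash
python3 go.py 0.4745 0.281 0.074 -73.2
python3 - <<'E'
from h import *
snap("scene","s3",(270,140,400,240),6)
E
```

```text
t 10.25 pos [0.4793 0.2775 0.1075] yaw -73.4 open 0.06 F [-0.1  0.1  0.5] q7 -1.97 tilt [ 0.022  0.008 -1.   ]
shift now [-0.0047  0.0044  0.0334] turn -0.004
shift after turn [-0.0047  0.0044  0.0334]
```

View pics/s3.png

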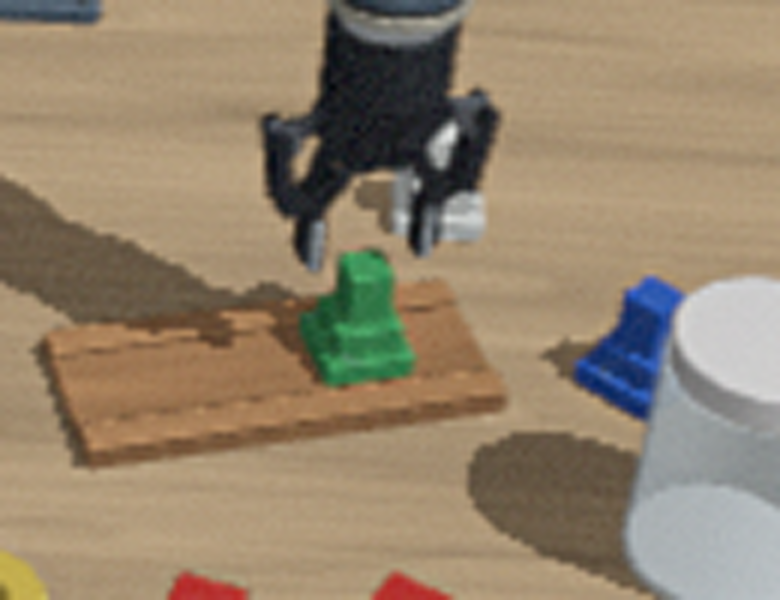

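The jaws straddle the green block, whose top is at (365,265) in the crop, and they need a small sideways correction on the way down.

move_arm:
  rows: [-0.0047,0.0044,0,0,0,0,0.01,0,0,0,0.01,0,0,0,0.008,0,0,0,0.003,0,0,0,0,0,0,0,0,0,0,0,0,0]

```text
time: 11.3
ee_pos: [0.4748, 0.282, 0.0758]
tool_rot: [-0.011, 0.802, -0.598, 0.007]
ft_force: [0.4, 1.0, 0.2]
opening: 0.0591
```

```bash
python3 go.py 0.4745 0.281 0.074 -73.2
```

```text
t 11.3 pos [0.4748 0.282  0.0758] yaw -73.4 open 0.0591 F [0.4 1.  0.2] q7 -1.99 tilt [ 0.024  0.01  -1.   ]
shift now [0.0009 0.0006 0.0018] turn -0.004
shift after turn [0.0009 0.0006 0.0018]
```

move_arm:
  rows: [0,0,0,0,0,0,0,0,0,0,0,0,0,0,0,0,0,0,0,0,0,0,0,0,0,0,0,0,0,0,0,0]
  grip: 0
  grip_force: 30

```text
time: 12.3
ee_pos: [0.4749, 0.282, 0.0762]
tool_rot: [-0.011, 0.802, -0.598, 0.007]
ft_force: [-0.1, 0.1, -0.2]
opening: 0.0275
```

move_arm:
  rows: [0,0,-0.004,0,0,0,-0.01,0,0,0,-0.02,0,0,0,-0.025,0,0,0,-0.025,0,0,0,-0.025,0,0,0,-0.015,0,0,0,0,0]

```text
time: 13.3
ee_pos: [0.4717, 0.2807, 0.2085]
tool_rot: [-0.013, 0.802, -0.598, 0.007]
ft_force: [1.1, 0.0, -1.5]
opening: 0.0275
```

```bash
python3 go.py 0.469 -0.190 0.2 -91.5
```

```text
t 13.3 pos [0.4717 0.2807 0.2085] yaw -73.4 open 0.0275 F [ 1.1  0.  -1.5] q7 -1.96 tilt [ 0.026  0.012 -1.   ]
shift now [0.4504 0.137  0.0029] turn 0.315
shift after turn [ 0.4706 -0.0095  0.0029]
```

move_arm:
  rows: [0,0,0,0.11,0,0,0,0.11,0.01,0,0,0.095,0.035,-0.007,0,0,0.05,-0.007,0,0,0.05,-0.007,0,0,0.05,-0.003,0,0,0.05,0,0,0]

```text
time: 14.3
ee_pos: [0.4866, 0.032, 0.2023]
tool_rot: [0.012, -0.697, 0.717, -0.004]
ft_force: [1.2, 0.0, -1.0]
opening: 0.0272
```

move_arm:
  rows: [0.05,0,0,0,0.05,0.003,0,0,0.05,0.003,0,0,0.04,0.004,0,0,0.02,0,0,0,0,0,0,0,0,0,0,0,0,0,0,0]

```text
time: 15.3
ee_pos: [0.4668, -0.1864, 0.1962]
tool_rot: [0.01, -0.696, 0.718, -0.002]
ft_force: [-0.0, 0.0, -1.3]
opening: 0.0272
```

```bash
python3 go.py 0.469 -0.190 0.088 -91.5
python3 - <<'E'
from h import *
snap("top","t4",(300,110,460,270),4)
snap("scene","s4",(80,90,260,230),4)
E
```

```text
t 15.3 pos [ 0.4668 -0.1864  0.1962] yaw -91.8 open 0.0272 F [-0.   0.  -1.3] q7 -1.25 tilt [ 0.018  0.012 -1.   ]
shift now [ 0.0049 -0.0005  0.1082] turn -0.006
shift after turn [ 0.0049 -0.0004  0.1082]
```

View pics/s4.png

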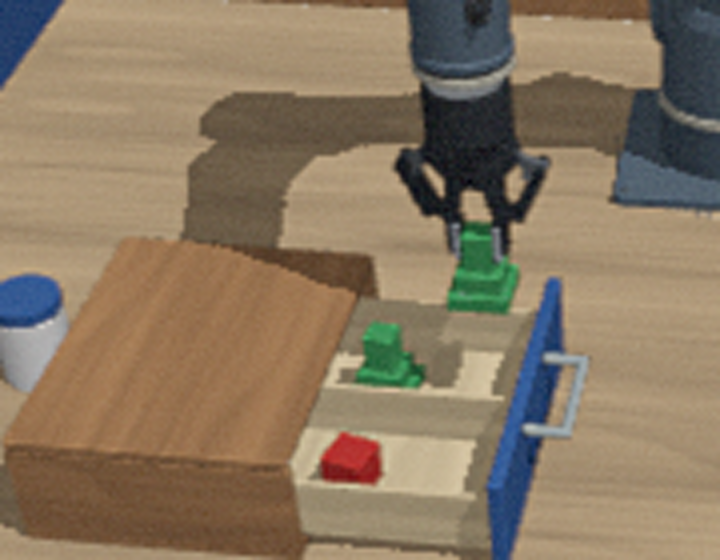

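The pyramid is held over the twin's compartment, at (480,285) in the crop, in the free room in front of the twin at (390,360). I lower it to about 10 mm above the floor.

move_arm:
  rows: [0.004,0,0.01,0,0,0,0.02,0,0,0,0.02,0,0,0,0.02,0,0,0,0.015,0,0,0,0.006,0,0,0,0,0,0,0,0,0]

```text
time: 16.4
ee_pos: [0.469, -0.1883, 0.1003]
tool_rot: [0.011, -0.697, 0.717, -0.002]
ft_force: [-0.3, 0.5, -0.7]
opening: 0.0275
```

```bash
python3 go.py 0.469 -0.190 0.086 -91.5
```

```text
t 16.4 pos [ 0.469  -0.1883  0.1003] yaw -91.6 open 0.0275 F [-0.3  0.5 -0.7] q7 -1.23 tilt [ 0.018  0.012 -1.   ]
shift now [0.0019 0.0002 0.0143] turn -0.002
shift after turn [0.0019 0.0002 0.0143]
```

move_arm:
  rows: [0,0,0.004,0,0,0,0.004,0,0,0,0.003,0,0,0,0.002,0,0,0,0.001,0,0,0,0,0,0,0,0,0,0,0,0,0]

```text
time: 17.4
ee_pos: [0.4699, -0.1884, 0.0865]
tool_rot: [0.011, -0.697, 0.717, -0.003]
ft_force: [0.5, 0.1, -1.7]
opening: 0.0273
```

move_arm:
  rows: [0,0,0.001,0,0,0,0.001,0,0,0,0,0,0,0,0,0,0,0,0,0,0,0,0,0,0,0,0,0,0,0,0,0]

```text
time: 18.4
ee_pos: [0.47, -0.1885, 0.0852]
tool_rot: [0.011, -0.697, 0.717, -0.003]
ft_force: [0.4, 0.5, 1.8]
opening: 0.0276
```

The force changed from about -1.3 to +1.8 N, so it touches the floor. I release it.

move_arm:
  rows: [0,0,0,0,0,0,0,0,0,0,0,0,0,0,0,0,0,0,0,0,0,0,0,0,0,0,0,0,0,0,0,0]
  grip: 0.5

```text
time: 19.4
ee_pos: [0.4701, -0.1885, 0.0851]
tool_rot: [0.011, -0.697, 0.717, -0.003]
ft_force: [-0.5, 0.2, -1.1]
opening: 0.0426
```

move_arm:
  rows: [0,0,-0.006,0,0,0,-0.01,0,0,0,-0.02,0,0,0,-0.025,0,0,0,-0.03,0,0,0,-0.03,0,-0.04,0,0,0,-0.05,0,0,0]

```text
time: 20.4
ee_pos: [0.4702, -0.102, 0.2162]
tool_rot: [0.012, -0.694, 0.72, -0.006]
ft_force: [1.1, 0.2, -1.1]
opening: 0.0424
```

```bash
python3 go.py 0.5377 -0.0989 0.15 -91.5
python3 - <<'E'
from h import *
snap("top","t5",(300,110,460,270),4)
print(px("top",[[.5377,-.0989,.083]]))
E
```

```text
t 20.4 pos [ 0.4702 -0.102   0.2162] yaw -92.1 open 0.0424 F [ 1.1  0.2 -1.1] q7 -1.45 tilt [ 0.025  0.009 -1.   ]
shift now [-0.0049 -0.0656  0.068 ] turn -0.01
shift after turn [-0.0043 -0.0657  0.068 ]
[[305.21476717 197.99007013]]
```

View pics/t5.png

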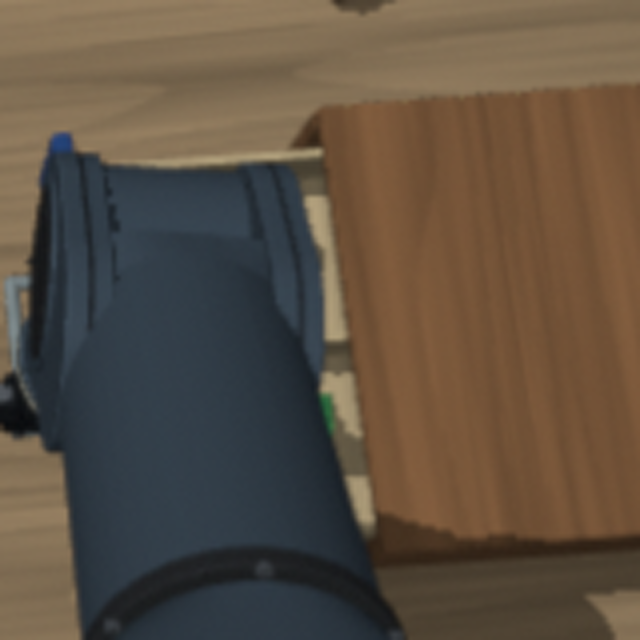

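The arm hides the drawer in this top view, so I'll check in the scene view once I'm over the handle.

move_arm:
  rows: [0,-0.025,0,-0.01,-0.002,-0.025,0,0,-0.002,-0.016,0.01,0,0,0,0.02,0,0,0,0.02,0,0,0,0.015,0,0,0,0,0,0,0,0,0]
  grip: 0.3

```text
time: 21.45
ee_pos: [0.5396, -0.0895, 0.1531]
tool_rot: [0.014, -0.702, 0.712, -0.005]
ft_force: [-0.8, -0.1, 0.4]
opening: 0.0254
```

```bash
python3 go.py 0.5377 -0.0989 0.081 -91.5
python3 - <<'E'
from h import *
snap("scene","s6",(80,90,260,230),4)
E
```

```text
t 21.45 pos [ 0.5396 -0.0895  0.1531] yaw -90.8 open 0.0254 F [-0.8 -0.1  0.4] q7 -1.46 tilt [ 0.027  0.013 -1.   ]
shift now [0.0104 0.0037 0.0719] turn 0.011
shift after turn [0.0104 0.0036 0.0719]
```

View pics/s6.png

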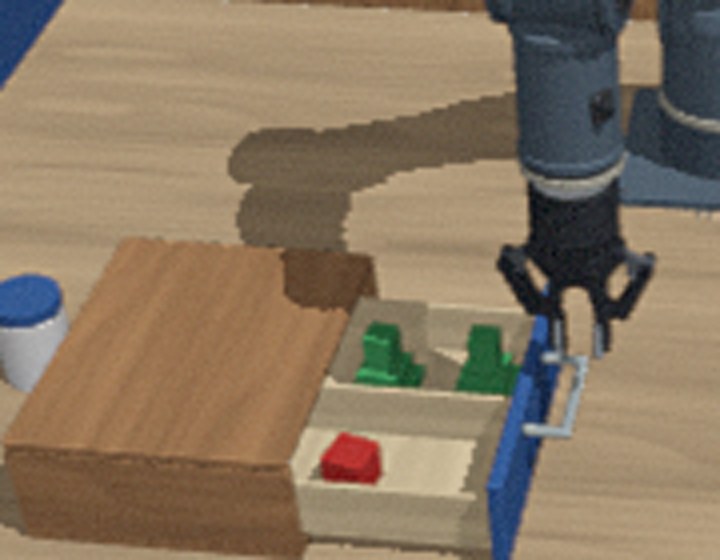

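Both green pyramids stand in the far compartment at (390,360) and (488,360), and the cube is in the other at (350,460). I grip the bar again.

move_arm:
  rows: [0.0105,0.0035,0,0.011,0,0,0,0,0,0,0.015,0,0,0,0.02,0,0,0,0.015,0,0,0,0.012,0,0,0,0.006,0,0,0,0,0]

```text
time: 22.5
ee_pos: [0.5383, -0.1, 0.0818]
tool_rot: [0.015, -0.697, 0.717, -0.006]
ft_force: [-0.4, 1.1, 4.5]
opening: 0.0257
```

```bash
python3 go.py 0.5377 -0.0989 0.081 -91.5
```

```text
t 22.5 pos [ 0.5383 -0.1     0.0818] yaw -91.5 open 0.0257 F [-0.4  1.1  4.5] q7 -1.44 tilt [ 0.029  0.012 -0.999]
shift now [-0.0011  0.0006  0.0008] turn -0.001
shift after turn [-0.0011  0.0006  0.0008]
```

move_arm:
  rows: [0,0,0,0,0,0,0,0,0,0,0,0,0,0,0,0,0,0,0,0,0,0,0,0,0,0,0,0,0,0,0,0]
  grip: 0

```text
time: 23.5
ee_pos: [0.5384, -0.0998, 0.0819]
tool_rot: [0.015, -0.697, 0.716, -0.006]
ft_force: [1.0, -1.0, -0.3]
opening: 0.0089
```

move_arm:
  rows: [0.002,0,0,0,0.004,0,0,0,0.006,0,0,0,0.007,0,0,0,0.008,0,0,0,0.008,0,0,0,0.008,0,0,0,0.008,0,0,0]

```text
time: 24.5
ee_pos: [0.537, -0.1539, 0.0818]
tool_rot: [0.015, -0.698, 0.716, -0.006]
ft_force: [-0.5, 1.1, 4.6]
opening: 0.0086
```

move_arm:
  rows: [0.008,0,0,0,0.008,0,0,0,0.008,0,0,0,0.008,0,0,0,0.008,0,0,0,0.008,0,0,0,0.008,0,0,0,0.008,0,0,0]

```text
time: 25.5
ee_pos: [0.5353, -0.2233, 0.0819]
tool_rot: [0.016, -0.697, 0.717, -0.007]
ft_force: [-0.8, 1.0, 4.7]
opening: 0.0089
```

Next I slow down towards shut.

move_arm:
  rows: [0.006,0,0,0,0.005,0,0,0,0.005,0,0,0,0.004,0,0,0,0.004,0,0,0,0.003,0,0,0,0.002,0,0,0,0.002,0,0,0]

```text
time: 26.5
ee_pos: [0.5344, -0.2572, 0.0819]
tool_rot: [0.016, -0.697, 0.717, -0.007]
ft_force: [-0.6, 1.9, 4.8]
opening: 0.0089
```

move_arm:
  rows: [0.002,0,0,0,0.002,0,0,0,0.002,0,0,0,0.002,0,0,0,0.002,0,0,0,0.002,0,0,0,0,0,0,0,0,0,0,0]

```text
time: 27.5
ee_pos: [0.5343, -0.2611, 0.0819]
tool_rot: [0.018, -0.7, 0.714, -0.002]
ft_force: [-0.8, 1.6, 3.9]
opening: 0.0091
```

move_arm:
  rows: [0.003,0,0,0,0.003,0,0,0,0.003,0,0,0,0.003,0,0,0,0.003,0,0,0,0.003,0,0,0,0.003,0,0,0,0.003,0,0,0]

```text
time: 28.5
ee_pos: [0.5343, -0.2613, 0.0818]
tool_rot: [0.026, -0.705, 0.709, 0.011]
ft_force: [-3.0, 11.0, 10.7]
opening: 0.009
```

It is against the end stop: no motion at 11 N. I relax, release and rise.

move_arm:
  rows: [0,0,0,0,0,0,0,0,0,0,0,0,0,0,0,0,0,0,0,0,0,0,0,0,0,0,0,0,0,0,0,0]
  grip: 0.27

```text
time: 29.5
ee_pos: [0.5343, -0.261, 0.0814]
tool_rot: [0.026, -0.705, 0.709, 0.012]
ft_force: [0.2, 3.2, 3.7]
opening: 0.0229
```

move_arm:
  rows: [0,0,-0.008,0,0,0,-0.012,0,0,0,-0.015,0,0,0,-0.02,0,0,0,-0.03,0,0,0,-0.03,0,-0.05,0,-0.02,0,-0.05,0,0,0]

```text
time: 30.5
ee_pos: [0.5318, -0.1737, 0.232]
tool_rot: [0.026, -0.701, 0.712, 0.008]
ft_force: [0.7, 0.4, 0.4]
opening: 0.0233
```

move_arm:
  rows: [-0.05,0,0,0,-0.05,0,0,0,-0.05,0,0,0,-0.03,0,0,0,0,0,0,0,0,0,0,0,0,0,0,0,0,0,0,0]

```text
time: 31.5
ee_pos: [0.5348, 0.0118, 0.249]
tool_rot: [0.029, -0.702, 0.712, 0.004]
ft_force: [-0.5, 0.2, -0.3]
opening: 0.0232
```

Run:
```python
from h import *
cv2.imwrite("pics/f.png",np.hstack([cv2.resize(cams.snapshot("top")[125:265,350:500,::-1],None,fx=2.6,fy=2.6,interpolation=cv2.INTER_CUBIC),cv2.resize(cams.snapshot("scene")[:364,:390,::-1],None,fx=1,fy=1)]))if 0 else None
t=cams.snapshot("top")[:,:,::-1];s=cams.snapshot("scene")[:,:,::-1]
a=cv2.resize(t[125:265,350:500],(400,373),interpolation=cv2.INTER_CUBIC);b=cv2.resize(s[120:260,50:200],(400,373),interpolation=cv2.INTER_CUBIC)
cv2.imwrite("pics/f.png",np.hstack([a,b]))
d=lambda n,x:np.abs(cv2.imread(n).astype(int)-x).max(2)
# bystander check: red/yellow centroids before and after
o=cv2.imread("pics/raw_s0.png")
for nm,box in(("cubes+ring",(240,220,360,260)),):
  x0,y0,x1,y1=box; print(nm,(np.abs(o[y0:y1,x0:x1].astype(int)-s[y0:y1,x0:x1]).max(2)>40).sum())
print(r.sense()["ee_pos"],r.sense()["ft_force"],r.sense()["time"])
```

```text
cubes+ring 0
[0.53481929 0.01197329 0.24887562] [-0.06821382 -0.23356113 -0.72337891] 31.6
```

View pics/f.png

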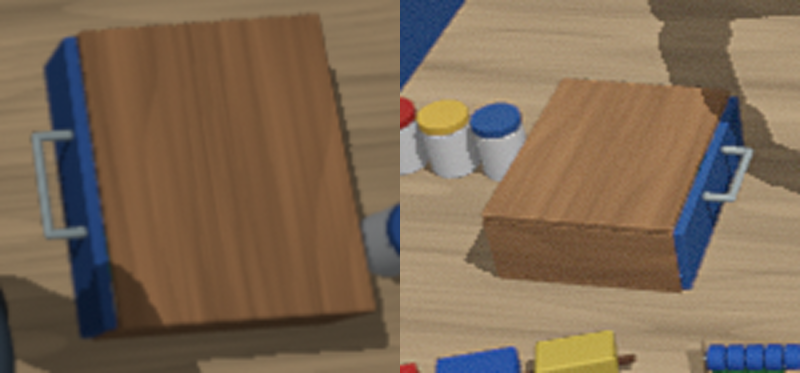

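The drawer front is flush with the chest. The gap seen at the start is gone, and the handle ends at (36,133) and (49,235) lie about 1 raw pixel nearer the chest than at the start. I hand in.

```bash
python3 -c "
from h import *
sign_off()"
```

```text
the job is handed in; nothing more can be done
```

The job is done and handed in at about 31.6 s. I pulled the drawer open about 158 mm by its bar, with the bar held in the jaws. Then I set the scuffed green pyramid down gently, with about 3 N of floor contact, in front of the other green pyramid in its compartment. I released it, gripped the bar again and pushed the drawer slowly shut.

**Pyramids and cube:** the picture before shutting showed both green pyramids upright in the same compartment and the red cube flat in the other. Nothing could be seen inside once the drawer was shut.

**Drawer shut:** the bar stopped moving at 11 N, about 4 mm farther in than where it started. In the final pictures the gap between drawer front and chest is gone.

**Bystanders:** the part of the scene picture I took to hold the shelf cubes and ring showed no change. I did not compare the canister before and after, but nothing went near it.

**Robot:** the arm ended well clear of everything, with about zero force.

**Failed or unclear checks:** one top view after the release was blocked by the arm, so I used the scene camera instead. The tool picked up a tilt of about 0.03 rad, which did no visible harm.

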